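Make up two puppet kits for the animation shoot

TASK

Make up the two puppet kits from the stock on the plywood board: the tray with red ends gets the grey head, the brown suitcase and the blue paint pot; the tray with yellow ends gets the terracotta head and the lantern. In both trays the head stands in the cork-lined pocket and the suitcase or lantern in the black-lined pocket, and the paint pot stands in the plain white pocket, everything upright on the pocket floor. Leave the green paint pot where it is.

Things in the scene. Friction and masses are not known exactly. Their poses are not given: they have to be found in the camera images.
- head_grey: Puppet head of dark grey clay with a black crown and two white eyes. 62 mm tall; a straight round band of 48 mm diameter from 32 to 48 mm above its underside (grip it there), below it a neck of 36 mm diameter. Rigid, about 90 g. Origin: centre of its underside, z up. Starts upright on the plywood board (top 12 mm above the table), any yaw (the face looks along its -x).
- head_brown: Puppet head of terracotta (red-brown) clay with an orange crown and two white eyes; same shape and sizes as the grey head: 62 mm tall, round band of 48 mm diameter from 32 to 48 mm up, neck 36 mm. About 90 g. Origin: centre of its underside, z up. Starts upright on the plywood board (top 12 mm above the table), any yaw.
- suitcase: Miniature dark brown suitcase with two brass straps: a box 50 mm (its x) by 28 mm (its y) by 48 mm tall. Grip it across the 28 mm, along its y. About 60 g. Origin: centre of its underside, z up. Starts upright on the plywood board (top 12 mm above the table), any yaw.
- lantern: Miniature round lantern, 58 mm tall: dark foot of 40 mm diameter, amber glass of 34 mm, and from 34 to 53 mm above the underside a bright metal roof band of 40 mm diameter (grip it there), domed above. About 80 g. Origin: centre of its underside, z up. Starts upright on the plywood board (top 12 mm above the table), any yaw.
- pot_blue: Blue paint pot, a closed cylinder of 40 mm diameter, 54 mm tall, with a white paper band and a thin black ring. About 80 g. Origin: centre of its underside, z up. Starts upright on the plywood board (top 12 mm above the table), any yaw.
- pot_green: Green paint pot, same shape as the blue one (40 mm diameter, 54 mm tall). It is spare stock and stays where it stands: it must not be shifted by more than 30 mm or tipped. Origin: centre of its underside, z up. Starts upright on the plywood board (top 12 mm above the table), any yaw.
- tray_red: White kit tray with red end blocks and three pockets in a row, 76 by 272 mm over all. Pocket centres: cork-lined at y = -79 mm, plain white at y = 0, black-lined at y = +79 mm (x = 0). Origin under its centre on the table, z up, y along the row. Floor top z = 4, walls 3 thick, tops z = 16; pockets 70 (x) by 76 (y) inside. Fixed, left or right of the robot.
- tray_yellow: White kit tray with yellow end blocks and two pockets in a row, 76 by 193 mm over all. Pocket centres: cork-lined at y = -39.5 mm, black-lined at y = +39.5 mm (x = 0). Origin under its centre on the table, z up, y along the row. Floor top z = 4, walls 3 thick, tops z = 16; pockets 70 (x) by 76 (y) inside. Fixed, left or right of the robot.

How it is judged:
By the outcome, as a careful person would: the job done as asked, in the order asked, and still so for the second after the job is handed in, with the robot touching nothing.
It also fails if it takes over 115 s, if anything falls off the work surface, if the arm or the gripper's body presses on something with over 40 N, if the wrist force passes 120 N, or if a joint passes its speed limit or range.

ROBOT

A 6-joint arm with a two-finger parallel gripper is mounted at the origin on the work surface. World frame = base frame: x ahead of the robot, y to its left, z up, the work surface at z = 0. Lengths are in m, angles in rad, forces in N, time in s.
With the tool pointing down it reaches from about 0.25 to 0.775 m from the base axis. Payload 8.9 kg.
Tool frame: the origin (TCP) lies midway between the tips of the shut fingers; the grasp point (between the pads) lies 19 mm behind it; z points along the fingers, y is the direction in which the jaws open and shut (so a half turn about z gives the same grasp; the last joint's range is limited). The gripper opens to 85 mm and grips with 20 to 120 N. Pads are 22 mm wide; open, the fingers measure 114 mm over their backs; the gripper's body (76 mm by 85 mm) begins 54 mm behind the grasp point. The pads swing forward as they close: fully open they stand 13 mm farther back than shut.
Start: joints at [1.101, 0.291, -0.153, 1.127, 0, 1.431], TCP at [0.171, 0.497, 0.231] pointing down, gripper open.
Joint ranges: [-2.52, 2.52], [-0.91, 1.74], [-1.3, 1.37], [-1.96, 2.02], [-1.52, 1.47], [-3.14, 3.14]. Speed limits (rad/s): [2.22, 2.22, 2.79, 3.14, 3.14, 3.14].

INTERFACE

Orientations are given as a 3x3 rotation matrix whose columns are the frame's x, y, z axes.
In Python, from workcell import r gives the robot as it stands.
- The arm moves only by the shell command python3 -m jog 'ROWS' [FORCE]. ROWS is JSON, a list of rows, each a list of 3 entries, a list of its own where there are three numbers: the shift along the world's x, y, z in mm, then the turn, a rotation vector about the world's x, y, z in rad, then the finger opening in mm, from 0 to 85.4. A call has 1 to 20 rows; each row shifts and turns the commanded pose from where the row before left it; what a row does not reach is not made up. A row lasts 1/12 s, in which the tool goes at most 41.7 mm and 7.16 degrees, less where a joint would pass 70% of its speed; a pose out of reach is approached as far as the arm can. A call is refused whole if a number of a shift passes 41.7 or a number of a turn 0.125, either way. A call with a gripper value outside its range is refused whole. The fingers move at their own pace and stop on an object; FORCE is the grip in N (left out, the last holds). Time passes only in rows, so rows that do not move let the fingers close. It gives the time, the measured TCP pose, the force and the opening at its end, in the units of the state.
- r.read_state(): the state, without advancing time (a new reading comes with each control period).
- r.read_camera(name): name is "side" or "top"; returns the picture (384x512x3 uint8, blue, green, red); there is no depth.
- r.camera_params(name): a dict with "mtx" (3x3 intrinsics, pixels), "D" ([k1, k2, p1, p2, k3] as OpenCV has them; the pictures are not rectified), "R" (3x3) and "t" (3): a world point X has camera coordinates R X + t. Camera axes: x right, y down, z forward; pixel columns grow to the right and rows downward; lengths in m; the calibration is good to about 2 mm. A picture is of the moment at which its call begins. camera_params takes no time and is no camera call.
- r.hand_in(): hands the job in, once; it reports no verdict.
The state is a dict: "t": time; "q": joint angles; "joint_velocities": joint speeds; "joint_efforts": joint torques, N m; "ee_pos": TCP position; "orientation": TCP orientation; "ft_force": force on the tool from outside, world axes, zero at the start; "ft_torque": the same for the moment, N m; "finger_gap": finger opening in m.
Only numpy, scipy, OpenCV 4.12 (cv2) and the standard library are available. Lean on these libraries where they do the work, as an engineer would, in place of code of your own. Each camera call takes 0.05 s, during which the arm holds its last target.

## Working session

There is one attempt and no reset: what is moved stays moved. The work goes in short steps, Python scripts to look and compute and a shell command to move; the robot and the scene stay as the last step left them, time stands still between calls to the robot, and variables do not carry over. Pictures are saved under pics/ and viewed, and the job is handed in when it is done.

```bash
ls; mkdir -p pics; python3 - <<'E'
from workcell import r
import cv2
for n in("side","top"):
    im=r.read_camera(n); cv2.imwrite(f"pics/{n}0.png",im); p=r.camera_params(n); print(n,p)
s=r.read_state(); print(s)
E
```

```text
pics
side {'mtx': array([[491.50155419,   0.        , 254.63122323],
       [  0.        , 491.50155419, 198.44850682],
       [  0.        ,   0.        ,   1.        ]]), 'D': array([-0.14659569,  0.        ,  0.        ,  0.        ,  0.        ]), 'R': array([[-0.99733308, -0.07190016,  0.01253403],
       [-0.05148756,  0.57140685, -0.81905021],
       [ 0.05172781, -0.81751121, -0.57358492]]), 't': array([0.55505853, 0.08052987, 1.24072836])}
top {'mtx': array([[398.86874701,   0.        , 246.98932947],
       [  0.        , 398.86874701, 196.58750094],
       [  0.        ,   0.        ,   1.        ]]), 'D': array([-0.11836181,  0.        ,  0.        ,  0.        ,  0.        ]), 'R': array([[ 1.05162436e-02, -9.99943890e-01,  1.27472743e-03],
       [-9.90943959e-01, -1.05922344e-02, -1.33857667e-01],
       [ 1.33863658e-01,  1.44496383e-04, -9.90999748e-01]]), 't': array([-0.01644729,  0.56139903,  0.87286244])}
{'t': 0.1, 'q': array([ 1.10069553e+00,  2.91252176e-01, -1.54042449e-01,  1.12670833e+00,
       -3.49152280e-05,  1.43153038e+00]), 'joint_velocities': array([ 0.00043963, -0.00387129,  0.00146077,  0.00022015, -0.00071607,
       -0.00027485]), 'joint_efforts': array([ 1.78627099e-03, -5.37975168e+01,  3.31919289e+01,  9.27891873e-03,
       -2.36410187e-04,  1.39441840e-05]), 'ee_pos': array([0.1703462 , 0.49617663, 0.23077821]), 'orientation': array([[-9.45771461e-01,  3.24832384e-01, -5.15444980e-04],
       [ 3.24832766e-01,  9.45770841e-01, -1.09154996e-03],
       [ 1.32922057e-04, -1.19979022e-03, -9.99999271e-01]]), 'ft_force': array([-0.88963767,  0.25845752, -0.36345078]), 'ft_torque': array([-0.00191663,  0.00790562, -0.00996384]), 'finger_gap': 0.0854567137602528}
```

View pics/side0.png

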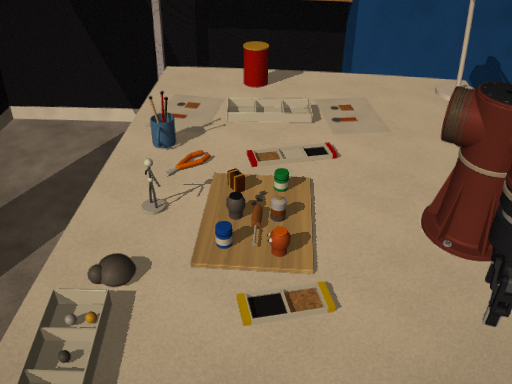

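View pics/top0.png

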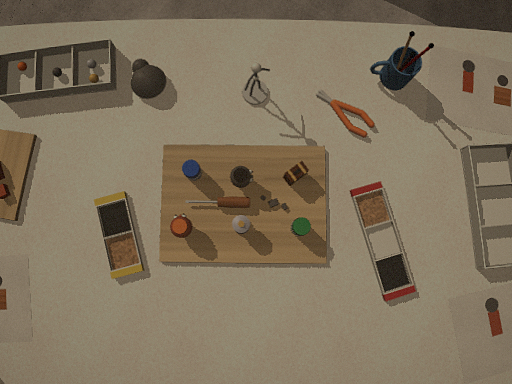

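The top view shows the board at u 162–326, v 145–263. On it are the blue pot (191,168), grey head (241,176), suitcase (296,172), terracotta head (181,226), lantern (241,224) and green pot (302,226). The yellow tray is on the left around (120,235) and the red tray on the right around (383,240). Next I'll zoom in for detail.

```bash
cat > h.py <<'E'
import numpy as np, cv2
from workcell import r
P={n:r.camera_params(n) for n in("side","top")}
def ray(n,uv):
    p=P[n]; x=cv2.undistortPoints(np.array([[uv]],float),p["mtx"],p["D"])[0,0]
    d=p["R"].T@np.array([x[0],x[1],1.]); o=-p["R"].T@p["t"]; return o,d
def plane(n,uv,z):
    o,d=ray(n,uv); return o+d*(z-o[2])/d[2]
def proj(n,X):
    p=P[n]; return cv2.projectPoints(np.array(X,float).reshape(-1,1,3),cv2.Rodrigues(p["R"])[0],p["t"],p["mtx"],p["D"])[0][:,0]
E
python3 - <<'E'
import cv2
im=cv2.imread("pics/top0.png")[140:270,155:335]; cv2.imwrite("pics/zt.png",cv2.resize(im,None,fx=4.4,fy=4.4,interpolation=cv2.INTER_CUBIC))
im=cv2.imread("pics/side0.png")[140:275,190:340]; cv2.imwrite("pics/zs.png",cv2.resize(im,None,fx=4.4,fy=4.4,interpolation=cv2.INTER_CUBIC))
E
```

```text
(no output)
```

View pics/zt.png

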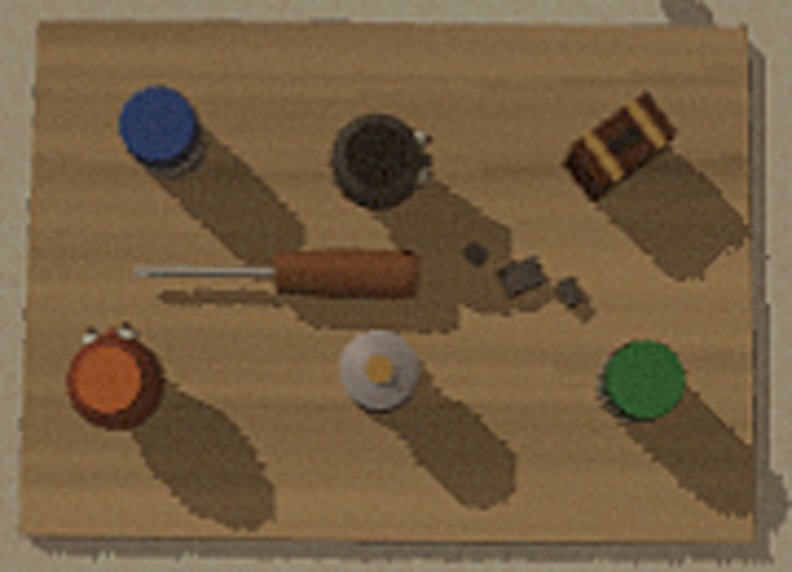

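View pics/zs.png

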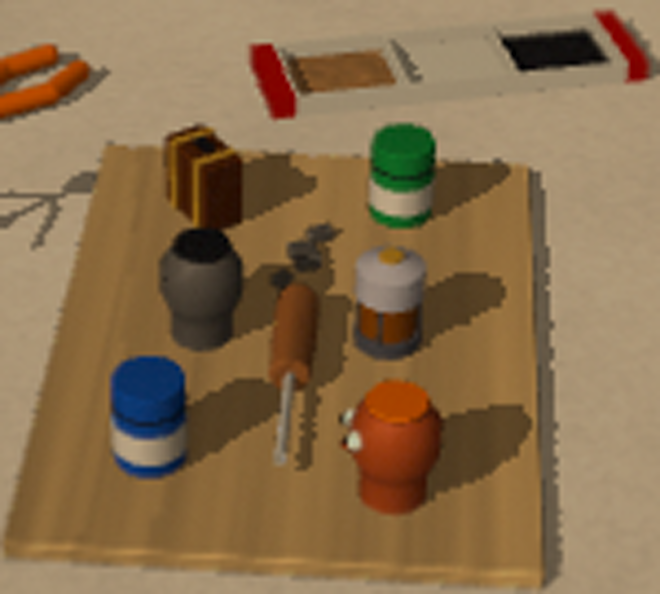

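```bash
python3 - <<'E'
from h import *
im=cv2.imread("pics/top0.png"); hsv=cv2.cvtColor(im,cv2.COLOR_BGR2HSV)
H,S,V=[hsv[...,i].astype(int) for i in range(3)]
print("greyhead",hsv[176,241],"lant",hsv[222,240],"orange",hsv[226,179],"terr",hsv[233,183],"suit",hsv[170,300],"board",hsv[250,200],"black",hsv[215,115],"cork",hsv[252,123],'cork2',hsv[208,372],"shadow",hsv[195,262],"yel",hsv[200,110],"red",hsv[188,367])
def blob(name,m,box,z):
    u0,v0,u1,v1=box; k=np.zeros(m.shape,np.uint8); k[v0:v1,u0:u1]=m[v0:v1,u0:u1]
    n,l,st,c=cv2.connectedComponentsWithStats(k)
    i=1+np.argmax(st[1:,4]); mm=(l==i).astype(np.uint8)
    ct=cv2.findContours(mm,cv2.RETR_EXTERNAL,cv2.CHAIN_APPROX_NONE)[0][0]
    rect=cv2.minAreaRect(ct); circ=cv2.minEnclosingCircle(ct)
    w=plane("top",c[i],z)
    box=np.array([plane("top",q,z)[:2] for q in cv2.boxPoints(rect)])
    print(name,st[i,4],"cen",c[i].round(1),"circ",np.round(circ[0],1),round(circ[1],1),"->",(w[:2]*1000).round(1),"rectc",(plane("top",rect[0],z)[:2]*1000).round(1),"sides",(np.linalg.norm(box[1]-box[0])*1e3).round(1),(np.linalg.norm(box[2]-box[1])*1e3).round(1), "corners",(box*1e3).round(0).tolist())
blob("blue",(H>100)&(H<130)&(S>120),(180,155,205,182),.066)
blob("green",(H>45)&(H<85)&(S>110),(288,212,318,242),.066)
blob("orange",(H<14)&(S>170)&(V>130),(168,212,195,242),.074)
blob("terr all",((H<9)|(H>172))&(S>110),(165,208,196,242),.054)
blob("grey",(V<75)&(S<110),(228,163,252,190),.054)
blob("lantern",(S<80)&(V>95),(228,212,253,236),.060)
blob("suit",(V<75)&(S>110)|((V>110)&(S>150)),(280,158,312,188),.060)
blob("yel end",(H>18)&(H<32)&(S>180),(90,185,130,210),.016)
blob("yel end2",(H>18)&(H<32)&(S>180),(100,255,150,285),.016)
blob("red end",((H<6)|(H>174))&(S>150),(340,175,390,200),.016)
blob("red end2",((H<6)|(H>174))&(S>150),(375,275,425,305),.016)
blob("y black",(V<70),(95,195,140,245),.004)
blob("y cork",(H>5)&(H<20)&(S>90),(100,230,142,270),.004)
blob("r black",(V<70),(370,250,415,295),.004)
blob("r cork",(H>5)&(H<20)&(S>90),(352,188,395,228),.004)
E
```

```text
greyhead [ 25 135  32] lant [ 18 158 134] orange [ 10 191 144] terr [ 10 178  63] suit [ 13 151  44] board [ 17 127  90] black [30 47 38] cork [ 14 143 105] cork2 [ 14 146 108] shadow [22 81 57] yel [ 22 177 140] red [  4 199 118]
blue 165 cen [190.2 167.8] circ [190.2 167.9] 8.3 -> [621.5 117.3] rectc [621.5 118.4] sides 35.0 34.1 corners [[621.0, 143.0], [646.0, 119.0], [622.0, 94.0], [597.0, 118.0]]
green 233 cen [301.1 225.8] circ [301. 226.] 9.1 -> [ 494.3 -130.1] rectc [ 493.8 -129.8] sides 37.7 37.2 corners [[494.0, -103.0], [520.0, -130.0], [494.0, -156.0], [468.0, -130.0]]
orange 166 cen [179.  225.7] circ [179.1 225.9] 7.2 -> [491.  136.9] rectc [491.  137.5] sides 30.7 29.7 corners [[490.0, 159.0], [512.0, 138.0], [492.0, 116.0], [470.0, 137.0]]
terr all 39 cen [178.1 219.3] circ [178.5 222.5] 8.7 -> [506.5 142.7] rectc [504.6 144.1] sides 38.7 16.9 corners [[504.0, 165.0], [520.0, 130.0], [505.0, 123.0], [489.0, 158.0]]
grey 246 cen [240.3 176. ] circ [240.6 176.4] 10.7 -> [606.2   5.2] rectc [604.9   5.3] sides 46.1 47.0 corners [[611.0, 37.0], [638.0, -0.0], [599.0, -27
[... 1137 characters left out ...]
irc [113.5 218. ] 20.8 -> [510.7 306.3] rectc [511.2 307. ] sides 69.4 76.8 corners [[541.0, 351.0], [556.0, 284.0], [482.0, 263.0], [466.0, 330.0]]
y cork 856 cen [122.1 250.9] circ [122. 251.] 20.1 -> [433.9 282.5] rectc [434.4 282.8] sides 67.3 75.0 corners [[462.0, 326.0], [479.0, 261.0], [407.0, 240.0], [390.0, 304.0]]
r black 818 cen [392.  272.2] circ [393.  272.3] 20.4 -> [ 389.9 -354.3] rectc [ 390.1 -356.4] sides 69.1 73.8 corners [[415.0, -313.0], [435.0, -379.0], [364.0, -400.0], [345.0, -334.0]]
r cork 811 cen [371.9 208.2] circ [371.5 207.9] 19.8 -> [ 541.3 -309.1] rectc [ 541.4 -309. ] sides 65.1 74.7 corners [[568.0, -268.0], [587.0, -330.0], [515.0, -350.0], [496.0, -288.0]]
```

```bash
python3 - <<'E'
from h import *
z=lambda x,y:(155+(x+.5)/4.4-.5,140+(y+.5)/4.4-.5)
print("suit top c",plane("top",z(622,146),.060)*1e3)
c=[plane("top",z(*q),.060)[:2]*1e3 for q in[(568,160),(645,95),(677,130),(598,200)]]; print(np.round(c))
print("grey crown",plane("top",z(377,157),.074)*1e3, "lantern knob",plane("top",z(379,369),.070)*1e3)
# side check
im=cv2.imread("pics/side0.png")
pts={"blue":(621.5,117.5,66),"grey":(605,5,74),"suit":(612,-119,60),"terr":(491,137,74),"lant":(498.5,3.5,70),"green":(494,-130,66),
"rc":(540.6,-307.3,4),"rp":(465,-330,4),"rb":(389.5,-353,4),"yc":(434,283,4),"yb":(511,306.5,4)}
big=cv2.resize(im[90:330,190:350],None,fx=2.5*2*.5,fy=2.5)
big=cv2.resize(im[80:330,180:360],None,fx=2.4,fy=2.4,interpolation=cv2.INTER_CUBIC)
for k,p in pts.items():
    q=proj("side",np.array(p)/1e3)[0]; cv2.circle(big,(int((q[0]-180)*2.4),int((q[1]-80)*2.4)),2,(255,0,255),-1)
cv2.imwrite("pics/chk.png",big)
E
```

```text
suit top c [ 613.73496232 -120.15561979   60.        ]
[[ 606.  -92.]
 [ 641. -132.]
 [ 622. -149.]
 [ 586. -108.]]
grey crown [603.92480805   4.77835949  74.        ] lantern knob [497.81744327   2.49608439  70.        ]
```

View pics/chk.png

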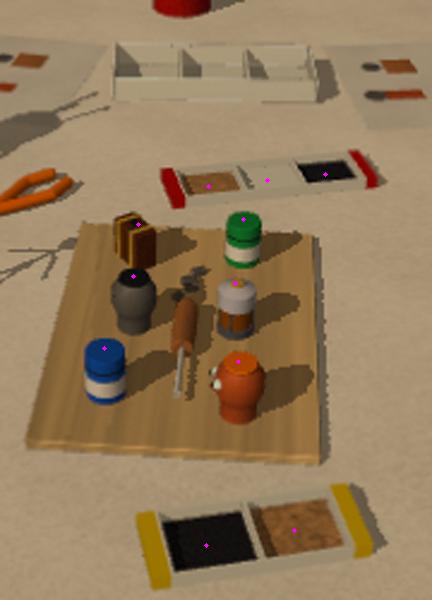

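The projected points land on the tops and pocket centres in the side view to within about 2–3 mm, so the two cameras agree. I'll start with the grey head.

```bash
python3 -m jog '[[[24,-27,-4.5],[0,0,0],70],[[24,-27,-4.5],[0,0,0],70],[[24,-27,-4.5],[0,0,0],70],[[24,-27,-4.5],[0,0,0],70],[[24,-27,-4.5],[0,0,0],70],[[24,-27,-4.5],[0,0,0],70],[[24,-27,-4.5],[0,0,0],70],[[24,-27,-4.5],[0,0,0],70],[[24,-27,-4.5],[0,0,0],70],[[24,-27,-4.5],[0,0,0],70],[[24,-27,-4.5],[0,0,0],70],[[24,-27,-4.5],[0,0,0],70],[[24,-27,-4.5],[0,0,0],70],[[24,-27,-4.5],[0,0,0],70],[[24,-27,-4.5],[0,0,0],70],[[24,-27,-4.5],[0,0,0],70],[[24,-27,-4.5],[0,0,0],70],[[24,-27,-4.5],[0,0,0],70],[[0,0,0],[0,0,0],70]]' 40
```

```text
t: 1.68
ee_pos: [0.6058, 0.0056, 0.1487]
orientation: [[-0.944, 0.329, 0.001], [0.329, 0.944, -0.002], [-0.001, -0.001, -1.0]]
ft_force: [-0.5, -0.0, -0.5]
finger_gap: 0.07
```

```bash
python3 -m jog '[[[0,0,-30],[0,0,0],70],[[0,0,-30],[0,0,0],70],[[0,0,-30],[0,0,0],70],[[0,0,-18],[0,0,0],70],[[0,0,-10],[0,0,0],70],[[0,0,0],[0,0,0],70],[[0,0,0],[0,0,0],70]]' 40
```

```text
t: 2.27
ee_pos: [0.6026, 0.0106, 0.0325]
orientation: [[-0.946, 0.325, -0.0], [0.325, 0.946, 0.0], [0.0, -0.0, -1.0]]
ft_force: [-0.0, -0.2, -0.3]
finger_gap: 0.0702
```

```bash
python3 -m jog '[[[2,-5.5,-2],[0,0,0],70],[[0,0,0],[0,0,0],70],[[0,0,0],[0,0,0],40],[[0,0,0],[0,0,0],40],[[0,0,0],[0,0,0],40],[[0,0,0],[0,0,0],40],[[0,0,0],[0,0,0],40],[[0,0,0],[0,0,0],40]]' 40
```

```text
t: 2.93
ee_pos: [0.6052, 0.0049, 0.0315]
orientation: [[-0.946, 0.325, 0.002], [0.325, 0.946, -0.0], [-0.002, 0.0, -1.0]]
ft_force: [-0.9, -0.4, 5.7]
finger_gap: 0.0469
```

```bash
python3 -m jog '[[[0,0,5],[0,0,0],40],[[0,0,15],[0,0,0],40],[[0,0,30],[0,0,0],40],[[0,0,35],[0,0,0],40],[[0,0,35],[0,0,0],40],[[0,0,0],[0,0,0],40]]' 40
python3 - <<'E'
from h import *
s=cv2.resize(r.read_camera("side")[100:280,190:390],None,fx=4,fy=3.3*4/3.3); 
cv2.imwrite("pics/g1.png",s[:600])
E
```

```text
t: 3.43
ee_pos: [0.6082, 0.0047, 0.1577]
orientation: [[-0.946, 0.325, 0.01], [0.325, 0.946, -0.001], [-0.01, 0.002, -1.0]]
ft_force: [1.6, 0.6, -1.1]
finger_gap: 0.0471
```

View pics/g1.png

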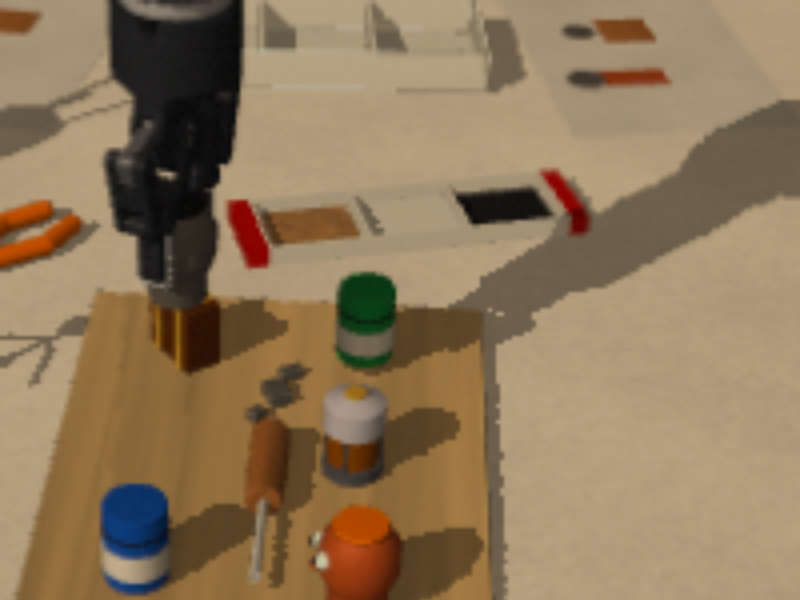

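The grey head is held upright between the fingers at picture (185,270). Now I'll move it to the red tray's cork pocket.

```bash
python3 -m jog '[[[-3,-16,0],[0,0,0],40],[[-6.4,-31,0],[0,0,0],40],[[-6.4,-31,0],[0,0,0],40],[[-6.4,-31,0],[0,0,0],40],[[-6.4,-31,0],[0,0,0],40],[[-6.4,-31,0],[0,0,0],40],[[-6.4,-31,0],[0,0,0],40],[[-6.4,-31,0],[0,0,0],40],[[-6.4,-31,0],[0,0,0],40],[[-6.4,-31,0],[0,0,0],40],[[-3.2,-18.7,0],[0,0,0],40],[[0,0,-20],[0,0,0],40],[[0,0,-25],[0,0,0],40],[[0,0,-25],[0,0,0],40],[[0,0,-20],[0,0,0],40],[[0,0,-15],[0,0,0],40],[[0,0,0],[0,0,0],40],[[0,0,0],[0,0,0],40]]' 40
```

```text
t: 4.98
ee_pos: [0.5397, -0.3079, 0.0442]
orientation: [[-0.946, 0.325, -0.002], [0.325, 0.946, 0.002], [0.003, 0.001, -1.0]]
ft_force: [-0.2, -0.4, -0.8]
finger_gap: 0.0468
```

```bash
python3 -m jog '[[[0,0,-10],[0,0,0],40],[[0,0,-6],[0,0,0],40],[[0,0,-3],[0,0,0],40],[[0,0,-1.5],[0,0,0],40],[[0,0,0],[0,0,0],40],[[0,0,0],[0,0,0],40]]' 40
```

```text
t: 5.48
ee_pos: [0.5409, -0.3087, 0.0251]
orientation: [[-0.946, 0.325, 0.0], [0.325, 0.946, -0.0], [-0.0, -0.0, -1.0]]
ft_force: [0.0, -0.1, -0.6]
finger_gap: 0.0468
```

```bash
python3 -m jog '[[[0,0,-1],[0,0,0],40],[[0,0,0],[0,0,0],40],[[0,0,0],[0,0,0],40]]' 40; python3 -m jog '[[[0,0,-1],[0,0,0],40],[[0,0,0],[0,0,0],40],[[0,0,0],[0,0,0],40]]' 40
```

```text
t: 5.73
ee_pos: [0.5408, -0.3087, 0.024]
orientation: [[-0.946, 0.325, 0.0], [0.325, 0.946, -0.0], [-0.0, -0.0, -1.0]]
ft_force: [0.5, 0.3, 0.1]
finger_gap: 0.0465
t: 5.98
ee_pos: [0.541, -0.3088, 0.0235]
orientation: [[-0.946, 0.325, 0.001], [0.325, 0.946, -0.001], [-0.001, -0.0, -1.0]]
ft_force: [-1.5, 0.7, 5.8]
finger_gap: 0.0469
```

```bash
python3 -m jog '[[[0,0,0.5],[0,0,0],70],[[0,0,0],[0,0,0],70],[[0,0,0],[0,0,0],70],[[0,0,20],[0,0,0],70],[[0,0,40],[0,0,0],70],[[0,0,40],[0,0,0],70],[[10,27,0],[0,0,-0.11],70],[[10.4,27,0],[0,0,-0.11],70],[[10.4,27,0],[0,0,-0.11],65],[[10.4,27,0],[0,0,-0.11],60],[[10.4,27,0],[0,0,-0.108],55],[[10.5,27,0],[0,0,0],50],[[10.5,27,0],[0,0,0],50],[[0,0,0],[0,0,0],50],[[0,0,0],[0,0,0],50]]' 40
python3 - <<'E'
from h import *
s=cv2.resize(r.read_camera("side")[100:280,190:390],None,fx=4,fy=4)[:600]; cv2.imwrite("pics/g2.png",s)
s=cv2.resize(r.read_camera("top")[140:280,230:430],None,fx=4,fy=4); cv2.imwrite("pics/g2t.png",s)
E
```

```text
t: 7.23
ee_pos: [0.6136, -0.1182, 0.1232]
orientation: [[-0.64, 0.768, -0.0], [0.768, 0.64, -0.0], [0.0, -0.0, -1.0]]
ft_force: [-1.0, 0.2, 0.4]
finger_gap: 0.05
```

View pics/g2.png

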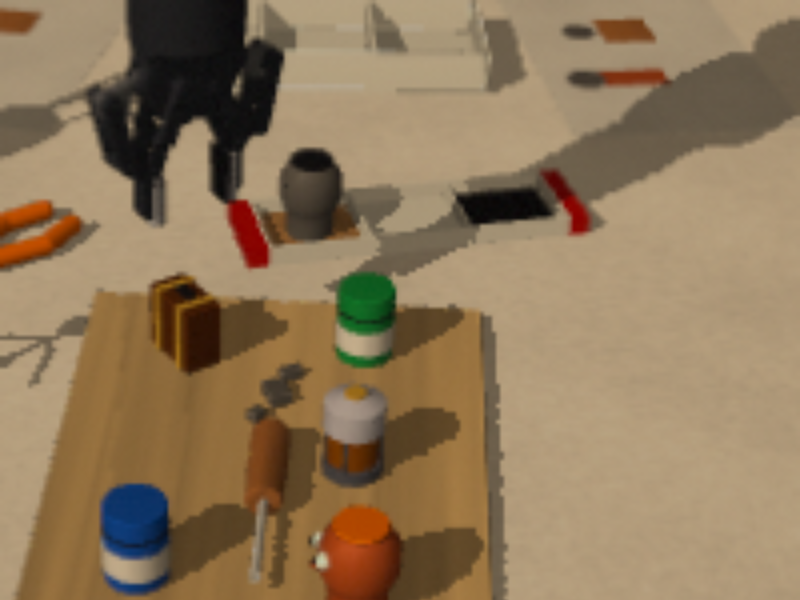

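View pics/g2t.png

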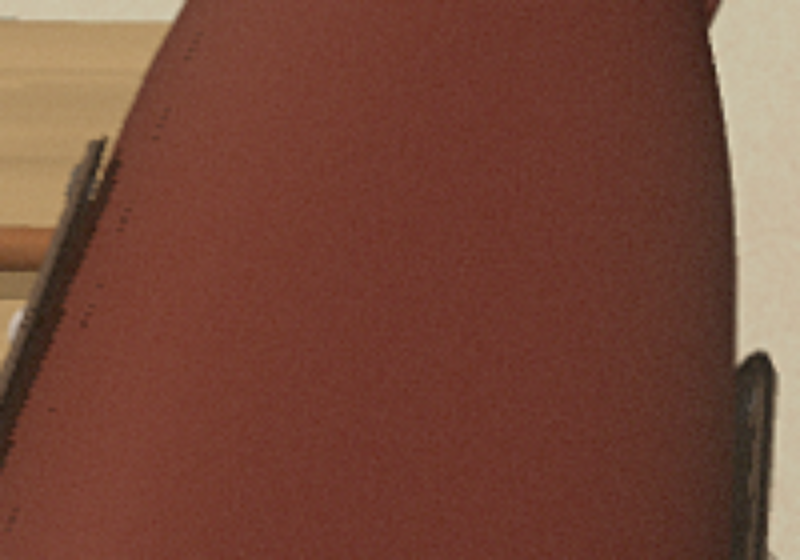

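Side view: the grey head stands upright on the cork at picture (312,195). The arm hides it in the top view. The suitcase is next.

```bash
python3 -m jog '[[[0,0,-30],[0,0,0],50],[[0,0,-30],[0,0,0],50],[[0,0,-20],[0,0,0],50],[[0,0,-14],[0,0,0],50],[[0,0,-7],[0,0,0],50],[[0,0,0],[0,0,0],50],[[0,0,0],[0,0,0],50]]' 40;  python3 -m jog '[[[0,0,0],[0,0,0],20],[[0,0,0],[0,0,0],20],[[0,0,0],[0,0,0],20],[[0,0,0],[0,0,0],20],[[0,0,0],[0,0,0],20],[[0,0,0],[0,0,0],20]]' 35
```

```text
t: 7.92
ee_pos: [0.6133, -0.1205, 0.0227]
orientation: [[-0.637, 0.771, 0.0], [0.771, 0.637, -0.0], [-0.0, 0.0, -1.0]]
ft_force: [1.1, 0.1, 0.1]
finger_gap: 0.0501
t: 8.42
ee_pos: [0.6143, -0.1202, 0.0237]
orientation: [[-0.638, 0.77, 0.002], [0.77, 0.638, -0.001], [-0.002, 0.001, -1.0]]
ft_force: [-0.8, -0.6, 6.2]
finger_gap: 0.028
```

```bash
python3 -m jog '[[[0,0,10],[0,0,0],20],[[0,0,30],[0,0,0],20],[[0,0,35],[0,0,0],20],[[0,0,25],[0,0,0],20],[[-12,-12.5,0],[0,0,-0.1],20],[[-23.5,-24.7,0],[0,0,-0.1],20],[[-23.5,-24.7,0],[0,0,-0.1],20],[[-23.5,-24.7,0],[0,0,-0.1],20],[[-23.5,-24.7,0],[0,0,0],20],[[-23.5,-24.7,0],[0,0,0],20],[[-23.5,-24.7,0],[0,0,0],20],[[-23.5,-24.7,0],[0,0,0],20],[[-23.5,-24.7,0],[0,0,0],20],[[-23.5,-24.9,0],[0,0,0],20],[[0,0,-30],[0,0,0],20],[[0,0,-30],[0,0,0],20],[[0,0,-20],[0,0,0],20],[[0,0,-10],[0,0,0],20],[[0,0,0],[0,0,0],20],[[0,0,0],[0,0,0],20]]' 35
```

```text
t: 10.08
ee_pos: [0.3901, -0.3548, 0.033]
orientation: [[-0.288, 0.958, 0.0], [0.958, 0.288, -0.0], [-0.0, 0.0, -1.0]]
ft_force: [-0.3, 0.0, -0.6]
finger_gap: 0.0277
```

```bash
python3 -m jog '[[[0,0,-8],[0,0,0],20],[[0,0,-5],[0,0,0],20],[[0,0,-2],[0,0,0],20],[[0,0,0],[0,0,0],20],[[0,0,0],[0,0,0],20]]' 35; python3 -m jog '[[[0,0,-1.5],[0,0,0],20],[[0,0,0],[0,0,0],20],[[0,0,0],[0,0,0],20]]' 35
```

```text
t: 10.5
ee_pos: [0.3899, -0.3547, 0.0175]
orientation: [[-0.288, 0.958, 0.0], [0.958, 0.288, -0.0], [-0.0, 0.0, -1.0]]
ft_force: [1.1, -0.1, -0.9]
finger_gap: 0.0274
t: 10.75
ee_pos: [0.3898, -0.3547, 0.0159]
orientation: [[-0.288, 0.958, 0.0], [0.958, 0.288, -0.0], [-0.0, -0.0, -1.0]]
ft_force: [-0.6, -0.8, -0.7]
finger_gap: 0.0275
```

```bash
python3 -m jog '[[[0,0,-1],[0,0,0],20],[[0,0,0],[0,0,0],20],[[0,0,0],[0,0,0],20]]' 35
```

```text
t: 11.0
ee_pos: [0.3899, -0.3547, 0.0157]
orientation: [[-0.288, 0.958, 0.0], [0.958, 0.288, -0.0], [-0.0, 0.0, -1.0]]
ft_force: [-2.7, 3.8, 12.1]
finger_gap: 0.0275
```

```bash
python3 -m jog '[[[0,0,0.8],[0,0,0],40],[[0,0,0],[0,0,0],40],[[0,0,5],[0,0,0],40],[[0,0,25],[0,0,0],40],[[0,0,40],[0,0,0],40],[[0,0,40],[0,0,0],50],[[14.5,29.5,0],[0,0,0.11],60],[[14.5,29.5,0],[0,0,0.11],65],[[14.5,29.5,0],[0,0,0.11],65],[[14.5,29.5,0],[0,0,0.11],65],[[14.5,29.5,0],[0,0,0.11],65],[[14.5,29.5,0],[0,0,0.11],65],[[14.5,29.5,0],[0,0,0.11],65],[[14.5,29.5,0],[0,0,0.11],65],[[14.5,29.5,0],[0,0,0.11],65],[[14.5,29.5,0],[0,0,0.11],65],[[14.5,29.5,0],[0,0,0.11],65],[[14.5,29.5,0],[0,0,0.11],65],[[14.5,29.5,0],[0,0,0.11],65],[[14.5,29.5,0],[0,0,0.11],65]]' 40
python3 -m jog '[[[14.5,29.5,0],[0,0,0.03],65],[[14.5,29.5,0],[0,0,0],65],[[0,0,0],[0,0,0],65],[[0,0,0],[0,0,0],65]]' 40
python3 - <<'E'
from h import *
s=cv2.resize(r.read_camera("side")[80:280,190:390],None,fx=3,fy=3); cv2.imwrite("pics/g3.png",s)
s=cv2.resize(r.read_camera("top")[150:310,230:430],None,fx=3.5,fy=3.5); cv2.imwrite("pics/g3t.png",s)
E
```

```text
t: 12.67
ee_pos: [0.5933, 0.06, 0.1259]
orientation: [[-0.965, -0.264, 0.0], [-0.264, 0.965, -0.0], [-0.0, -0.0, -1.0]]
ft_force: [0.8, -0.3, -0.6]
finger_gap: 0.0652
t: 13.0
ee_pos: [0.622, 0.1189, 0.1254]
orientation: [[-0.957, -0.289, -0.0], [-0.289, 0.957, -0.0], [0.0, 0.0, -1.0]]
ft_force: [-0.2, -0.7, -0.4]
finger_gap: 0.0653
```

View pics/g3.png

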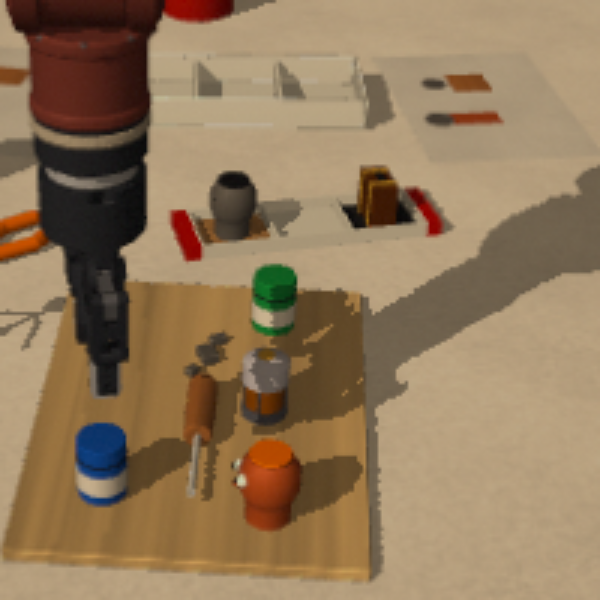

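View pics/g3t.png

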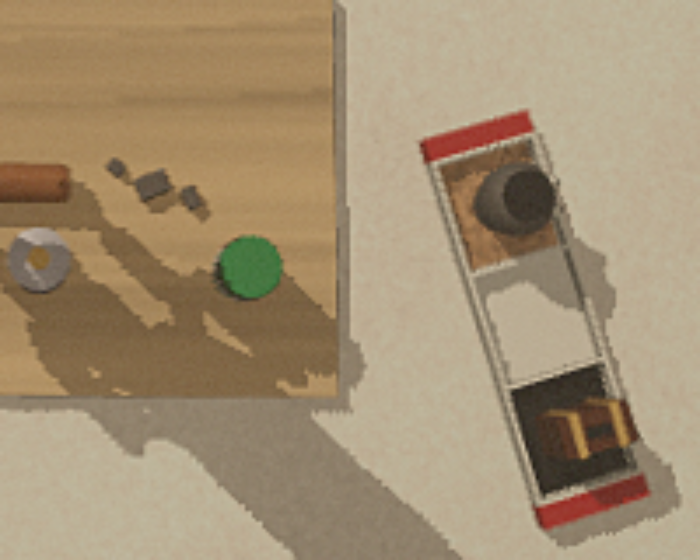

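Both red-tray pieces stand upright in their pockets: the head at picture (525,200) and the suitcase at (590,428) in the top crop. The blue pot is next.

```bash
python3 -m jog '[[[0,0,-30],[0,0,0],65],[[0,0,-30],[0,0,0],65],[[0,0,-20],[0,0,0],65],[[0,0,-10],[0,0,0],65],[[0,0,-5.5],[0,0,0],65],[[0,0,0],[0,0,0],65],[[0,0,0],[0,0,0],30],[[0,0,0],[0,0,0],30],[[0,0,0],[0,0,0],30],[[0,0,0],[0,0,0],30],[[0,0,0],[0,0,0],30],[[0,0,0],[0,0,0],30]]' 40
```

```text
t: 14.1
ee_pos: [0.623, 0.1174, 0.0318]
orientation: [[-0.958, -0.287, 0.003], [-0.287, 0.958, -0.0], [-0.003, -0.001, -1.0]]
ft_force: [-1.0, -0.3, 6.9]
finger_gap: 0.0391
```

```bash
python3 -m jog '[[[0,0,10],[0,0,0],30],[[0,0,30],[0,0,0],30],[[0,0,40],[0,0,0],30],[[0,0,30],[0,0,0],30],[[-5.6,-16,0],[0,0,0],30],[[-11.2,-32.1,0],[0,0,0],30],[[-11.2,-32.1,0],[0,0,0],30],[[-11.2,-32.1,0],[0,0,0],30],[[-11.2,-32.1,0],[0,0,0],30],[[-11.2,-32.1,0],[0,0,0],30],[[-11.2,-32.1,0],[0,0,0],30],[[-11.2,-32.1,0],[0,0,0],30],[[-11.2,-32.1,0],[0,0,0],30],[[-11.2,-32.1,0],[0,0,0],30],[[-11.2,-32.1,0],[0,0,0],30],[[-11.2,-32.1,0],[0,0,0],30],[[-11.2,-32.1,0],[0,0,0],30],[[-11.2,-32.1,0],[0,0,0],30],[[-5.6,-16,0],[0,0,0],30],[[0,0,0],[0,0,0],30]]' 40
python3 -m jog '[[[0,0,0],[0,0,0],30],[[0,0,-30],[0,0,0],30],[[0,0,-30],[0,0,0],30],[[0,0,-20],[0,0,0],30],[[0,0,-10],[0,0,0],30],[[0,0,-5],[0,0,0],30],[[0,0,0],[0,0,0],30],[[0,0,0],[0,0,0],30]]' 40
```

```text
t: 15.77
ee_pos: [0.4639, -0.3356, 0.141]
orientation: [[-0.959, -0.283, 0.001], [-0.283, 0.959, -0.002], [-0.0, -0.002, -1.0]]
ft_force: [-0.5, 0.0, -0.9]
finger_gap: 0.039
t: 16.43
ee_pos: [0.4658, -0.3321, 0.0462]
orientation: [[-0.958, -0.288, 0.001], [-0.288, 0.958, -0.001], [-0.001, -0.001, -1.0]]
ft_force: [0.9, 0.5, 0.1]
finger_gap: 0.0393
```

```bash
python3 -m jog '[[[0,0,-10],[0,0,0],30],[[0,0,-7],[0,0,0],30],[[0,0,-4],[0,0,0],30],[[0,0,-1],[0,0,0],30],[[0,0,0],[0,0,0],30],[[0,0,0],[0,0,0],30]]' 40;python3 -m jog '[[[0,0,-1],[0,0,0],30],[[0,0,0],[0,0,0],30],[[0,0,0],[0,0,0],30]]' 40
```

```text
t: 16.93
ee_pos: [0.4649, -0.3319, 0.0238]
orientation: [[-0.958, -0.287, 0.0], [-0.287, 0.958, -0.0], [-0.0, -0.0, -1.0]]
ft_force: [-3.7, 2.5, 10.9]
finger_gap: 0.0394
t: 17.18
ee_pos: [0.465, -0.3319, 0.0237]
orientation: [[-0.958, -0.287, 0.0], [-0.287, 0.958, -0.0], [-0.0, -0.001, -1.0]]
ft_force: [-6.7, 4.8, 22.7]
finger_gap: 0.0395
```

```bash
python3 -m jog '[[[0,0,1.5],[0,0,0],65],[[0,0,0],[0,0,0],65],[[0,0,0],[0,0,0],65],[[0,0,20],[0,0,0],65],[[0,0,40],[0,0,0],65],[[0,0,40],[0,0,0],65],[[1.9,33.5,0],[0,0,0],65],[[1.9,33.5,0],[0,0,0],65],[[1.9,33.5,0],[0,0,0],65],[[1.9,33.5,0],[0,0,0],65],[[1.9,33.5,0],[0,0,0],65],[[1.9,33.5,0],[0,0,0],65],[[1.9,33.5,0],[0,0,0],65],[[1.9,33.5,0],[0,0,0],65],[[1.9,33.5,0],[0,0,0],65],[[1.9,33.5,0],[0,0,0],65],[[1.9,33.5,0],[0,0,0],65],[[1.9,33.5,0],[0,0,0],65],[[1.9,33.5,0],[0,0,0],65],[[1.9,33.5,0],[0,0,0],65]]' 40
python3 -m jog '[[[0,0,0],[0,0,0],65],[[0,0,0],[0,0,0],65],[[0,0,0],[0,0,0],65]]' 40
python3 - <<'E'
from h import *
s=cv2.resize(r.read_camera("side")[80:280,190:390],None,fx=3,fy=3); cv2.imwrite("pics/g4.png",s)
E
```

```text
t: 18.85
ee_pos: [0.4914, 0.1387, 0.1234]
orientation: [[-0.958, -0.287, -0.0], [-0.287, 0.958, -0.0], [0.0, -0.0, -1.0]]
ft_force: [1.7, 0.3, -0.3]
finger_gap: 0.065
t: 19.1
ee_pos: [0.4914, 0.1369, 0.1233]
orientation: [[-0.958, -0.288, -0.001], [-0.288, 0.958, -0.0], [0.001, -0.0, -1.0]]
ft_force: [-0.3, -0.9, 0.1]
finger_gap: 0.0649
```

View pics/g4.png

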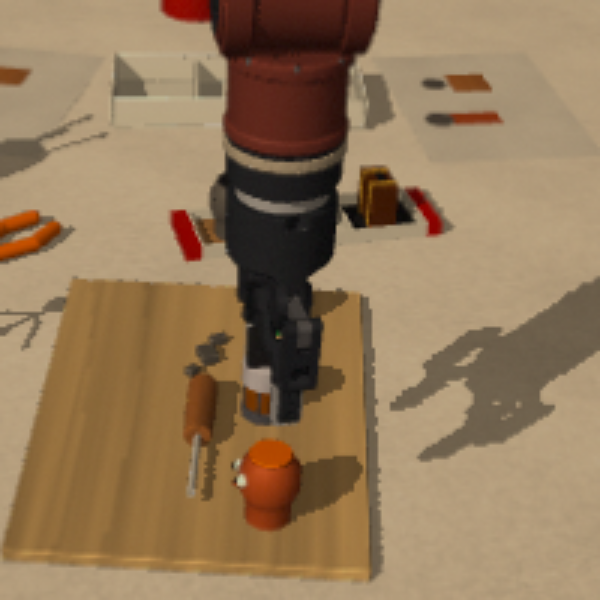

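The gripper hides the red tray's middle, so I'll check that later. I'll take the terracotta head now.

```bash
python3 -m jog '[[[0,0,-30],[0,0,0],70],[[0,0,-30],[0,0,0],70],[[0,0,-20],[0,0,0],70],[[0,0,-10],[0,0,0],70],[[0,0,-3],[0,0,0],70],[[0,0,0],[0,0,0],70],[[0,0,0],[0,0,0],40],[[0,0,0],[0,0,0],40],[[0,0,0],[0,0,0],40],[[0,0,0],[0,0,0],40],[[0,0,0],[0,0,0],40],[[0,0,0],[0,0,0],40]]' 40
```

```text
t: 20.15
ee_pos: [0.4928, 0.137, 0.0321]
orientation: [[-0.958, -0.287, 0.003], [-0.287, 0.958, -0.0], [-0.002, -0.001, -1.0]]
ft_force: [-0.6, -0.4, 6.0]
finger_gap: 0.0464
```

```bash
python3 -m jog '[[[0,0,10],[0,0,0],40],[[0,0,30],[0,0,0],40],[[0,0,35],[0,0,0],40],[[0,0,15],[0,0,0],40],[[-5,13,0],[0,0,0],40],[[-9.4,24,0],[0,0,0],40],[[-9.5,24,0],[0,0,0],40],[[-9.5,24,0],[0,0,0],40],[[-9.5,24,0],[0,0,0],40],[[-9.5,24,0],[0,0,0],40],[[-5,13,0],[0,0,0],40],[[0,0,0],[0,0,0],40],[[0,0,-30],[0,0,0],40],[[0,0,-30],[0,0,0],40],[[0,0,-15],[0,0,0],40],[[0,0,-10],[0,0,0],40],[[0,0,-4],[0,0,0],40],[[0,0,-3],[0,0,0],40],[[0,0,0],[0,0,0],40],[[0,0,0],[0,0,0],40]]' 40
```

```text
t: 21.82
ee_pos: [0.435, 0.2832, 0.0296]
orientation: [[-0.958, -0.287, 0.001], [-0.287, 0.958, 0.001], [-0.002, 0.0, -1.0]]
ft_force: [-0.1, 0.6, -1.2]
finger_gap: 0.0465
```

```bash
python3 -m jog '[[[0,0,-3],[0,0,0],40],[[0,0,-2],[0,0,0],40],[[0,0,0],[0,0,0],40],[[0,0,0],[0,0,0],40]]' 40;python3 -m jog '[[[0,0,-1],[0,0,0],40],[[0,0,0],[0,0,0],40],[[0,0,0],[0,0,0],40]]' 40
```

```text
t: 22.15
ee_pos: [0.4347, 0.2833, 0.0241]
orientation: [[-0.958, -0.287, 0.001], [-0.287, 0.958, 0.0], [-0.001, 0.0, -1.0]]
ft_force: [0.3, -1.9, 4.2]
finger_gap: 0.0465
t: 22.4
ee_pos: [0.4349, 0.2833, 0.024]
orientation: [[-0.958, -0.287, 0.002], [-0.287, 0.958, 0.001], [-0.002, 0.0, -1.0]]
ft_force: [-3.7, -3.3, 18.2]
finger_gap: 0.0467
```

```bash
python3 -m jog '[[[0,0,1],[0,0,0],70],[[0,0,0],[0,0,0],70],[[0,0,0],[0,0,0],70],[[0,0,20],[0,0,0],70],[[0,0,40],[0,0,0],70],[[0,0,40],[0,0,0],70],[[6.4,-28,0],[0,0,0],65],[[6.4,-28,0],[0,0,0],65],[[6.4,-28,0],[0,0,0],65],[[6.4,-28,0],[0,0,0],65],[[6.4,-28,0],[0,0,0],65],[[6.4,-28,0],[0,0,0],65],[[6.4,-28,0],[0,0,0],65],[[6.4,-28,0],[0,0,0],65],[[6.4,-28,0],[0,0,0],65],[[6.4,-28,0],[0,0,0],65],[[0,0,0],[0,0,0],65],[[0,0,0],[0,0,0],65],[[0,0,0],[0,0,0],65]]' 40
python3 - <<'E'
from h import *
s=cv2.resize(r.read_camera("side")[80:330,180:380],None,fx=2.4,fy=2.4); cv2.imwrite("pics/g5.png",s)
E
```

```text
t: 23.98
ee_pos: [0.4978, 0.0033, 0.1233]
orientation: [[-0.958, -0.287, -0.001], [-0.287, 0.958, 0.0], [0.001, 0.001, -1.0]]
ft_force: [-0.6, -0.3, 0.2]
finger_gap: 0.0654
```

View pics/g5.png

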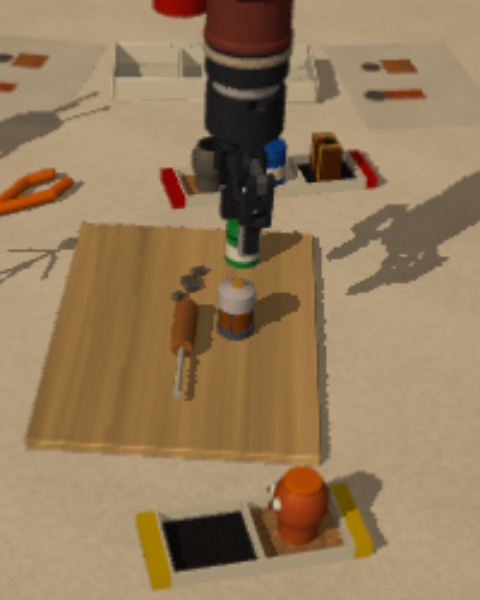

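The terracotta head stands upright on the cork at (300,505), and the blue pot is visible in the red tray at (275,160). The lantern is the last piece.

```bash
python3 -m jog '[[[0,0,-30],[0,0,0],65],[[0,0,-30],[0,0,0],65],[[0,0,-18],[0,0,0],65],[[0,0,-9],[0,0,0],65],[[0,0,-3],[0,0,0],65],[[0,0,0],[0,0,0],65],[[0,0,0],[0,0,0],30],[[0,0,0],[0,0,0],30],[[0,0,0],[0,0,0],30],[[0,0,0],[0,0,0],30],[[0,0,0],[0,0,0],30],[[0,0,0],[0,0,0],30]]' 40
```

```text
t: 25.03
ee_pos: [0.4993, 0.0031, 0.0349]
orientation: [[-0.958, -0.287, 0.002], [-0.287, 0.958, 0.0], [-0.002, -0.001, -1.0]]
ft_force: [-0.8, 1.7, 5.9]
finger_gap: 0.0385
```

```bash
python3 -m jog '[[[0,0,10],[0,0,0],30],[[0,0,30],[0,0,0],30],[[0,0,35],[0,0,0],30],[[0,0,25],[0,0,0],30],[[0.7,16.5,0],[0,0,0],30],[[1.4,30,0],[0,0,0],30],[[1.4,30,0],[0,0,0],30],[[1.4,30,0],[0,0,0],30],[[1.4,30,0],[0,0,0],30],[[1.4,30,0],[0,0,0],30],[[1.4,30,0],[0,0,0],30],[[1.4,30,0],[0,0,0],30],[[1.4,30,0],[0,0,0],30],[[1.4,30,0],[0,0,0],30],[[0.7,16.8,0],[0,0,0],30],[[0,0,0],[0,0,0],30],[[0,0,-30],[0,0,0],30],[[0,0,-30],[0,0,0],30],[[0,0,-20],[0,0,0],30],[[0,0,0],[0,0,0],30]]' 40
python3 -m jog '[[[0,0,-10],[0,0,0],30],[[0,0,-8],[0,0,0],30],[[0,0,-5],[0,0,0],30],[[0,0,-3],[0,0,0],30],[[0,0,0],[0,0,0],30],[[0,0,0],[0,0,0],30]]' 40
```

```text
t: 26.7
ee_pos: [0.5095, 0.3044, 0.0505]
orientation: [[-0.958, -0.287, -0.006], [-0.287, 0.958, -0.003], [0.006, -0.001, -1.0]]
ft_force: [-0.9, -1.4, -2.0]
finger_gap: 0.0389
t: 27.2
ee_pos: [0.5125, 0.3064, 0.028]
orientation: [[-0.958, -0.287, 0.0], [-0.287, 0.958, 0.0], [-0.001, 0.0, -1.0]]
ft_force: [0.0, 0.1, -1.5]
finger_gap: 0.0389
```

```bash
python3 -m jog '[[[0,0,-1],[0,0,0],30],[[0,0,0],[0,0,0],30],[[0,0,0],[0,0,0],30]]' 40;python3 -m jog '[[[0,0,-1],[0,0,0],30],[[0,0,0],[0,0,0],30],[[0,0,0],[0,0,0],30]]' 40
```

```text
t: 27.45
ee_pos: [0.5126, 0.3065, 0.027]
orientation: [[-0.958, -0.287, 0.001], [-0.287, 0.958, 0.0], [-0.001, 0.0, -1.0]]
ft_force: [0.1, -0.3, 0.8]
finger_gap: 0.0386
t: 27.7
ee_pos: [0.5127, 0.3066, 0.0269]
orientation: [[-0.958, -0.287, 0.001], [-0.287, 0.958, 0.001], [-0.001, 0.0, -1.0]]
ft_force: [-3.1, -0.5, 11.0]
finger_gap: 0.0389
```

```bash
python3 -m jog '[[[0,0,0.8],[0,0,0],65],[[0,0,0],[0,0,0],65],[[0,0,0],[0,0,0],65],[[0,0,20],[0,0,0],65],[[0,0,40],[0,0,0],65],[[0,0,40],[0,0,0],65],[[-20,-25,0],[0,0,0],65],[[-20,-25,0],[0,0,0],65],[[-20,-25,0],[0,0,0],65],[[-20,-25,0],[0,0,0],65],[[-20,-25,0],[0,0,0],65],[[-20,-25,0],[0,0,0],65],[[-20,-25,0],[0,0,0],65],[[-20,-25,0],[0,0,0],65],[[-20,-25,0],[0,0,0],65],[[-20,-25,0],[0,0,0],65],[[0,0,0],[0,0,0],65],[[0,0,0],[0,0,0],65],[[0,0,0],[0,0,0],65]]' 40
python3 - <<'E'
from h import *
s=cv2.resize(r.read_camera("side")[80:330,180:380],None,fx=2.4,fy=2.4); cv2.imwrite("pics/g6.png",s)
t=r.read_camera("top"); cv2.imwrite("pics/top6.png",t)
cv2.imwrite("pics/g6t.png",cv2.resize(t[130:320,80:430],None,fx=2.25,fy=2.25))
E
```

```text
t: 29.28
ee_pos: [0.313, 0.0563, 0.1267]
orientation: [[-0.958, -0.286, 0.001], [-0.286, 0.958, 0.0], [-0.001, -0.0, -1.0]]
ft_force: [0.3, 0.1, 0.7]
finger_gap: 0.065
```

View pics/g6.png

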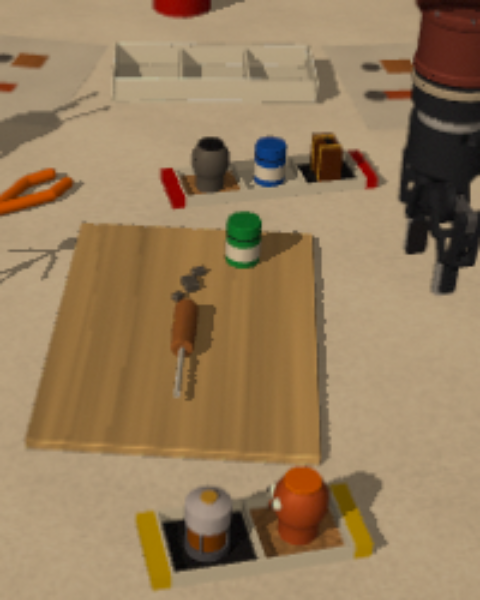

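View pics/g6t.png

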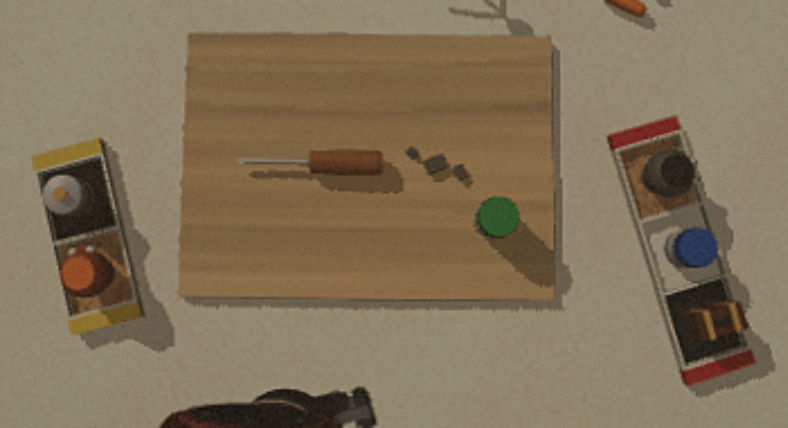

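Everything is upright and in its pocket, and the outward shift in the top view is parallax. I'll run one numeric check before handing in.

```bash
python3 - <<'E'
from h import *
hsv=cv2.cvtColor(cv2.imread("pics/top6.png"),cv2.COLOR_BGR2HSV); H,S,V=[hsv[...,i].astype(int) for i in range(3)]
def b(n,m,box,z):
    u0,v0,u1,v1=box; k=np.zeros(m.shape,np.uint8); k[v0:v1,u0:u1]=m[v0:v1,u0:u1]
    _,_,st,c=cv2.connectedComponentsWithStats(k); i=1+np.argmax(st[1:,4]); print(n,st[i,4],(plane("top",c[i],z)*1e3).round(1))
b("blue",(H>100)&(H<130)&(S>120),(370,225,410,255),.058)
b("green",(H>45)&(H<85)&(S>110),(285,205,320,245),.066)
b("orange",(H<14)&(S>170)&(V>130),(100,235,140,265),.066)
b("lantern",(S<80)&(V>95),(97,205,120,228),.052)
b("grey",(V<75)&(S<110),(365,195,392,220),.050)
r.hand_in(); print(r.read_state()["t"])
E
```

```text
blue 208 [ 465.1 -330.5   58. ]
green 233 [ 493.9 -129.9   66. ]
orange 155 [433.5 281.3  66. ]
lantern 213 [510.5 310.9  52. ]
grey 345 [ 539. -307.   50.]
the job is handed in; nothing more can be done
the job is handed in; nothing more can be done
```

Both puppet kits are made up and handed in after about 29 s of robot time (limit 115 s). I placed the pieces in the order you listed them:

- **Red tray:** the grey head is in the cork pocket, the suitcase in the black pocket and the blue pot in the plain white pocket.
- **Yellow tray:** the terracotta head is in the cork pocket and the lantern in the black pocket.

**Last checks:** both cameras show all five pieces upright in their pockets with the gripper clear of everything.
- The measured centres of the blue pot and both heads are within about 3 mm of the pocket centres.
- The lantern measures about 4 mm off. The mask may be partly to blame, but either way it is well inside its pocket.
- The suitcase I checked only by eye; it stands upright on the black lining.
- The green pot is within 1 mm of where it started.

The highest wrist force I read was about 23 N, when setting down the blue pot (limit 120 N). No check failed or disagreed.

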